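# Set the length stop of a loaf guide and bring the loaf up to it

### The job

Set up the loaf-cutting guide for the next cut. Push the sliding length stop along its rail until it clicks into the middle notch, with its white front face at the green line; then gently push the loaf along the channel from behind until its front end rests against the stop, without knocking the stop out of its notch. Only push with the fingertips: do not pinch the stop, do not lift or tip the loaf, and leave the jam jar, tape dispenser and bread knife where they are.

Things in the scene. Friction and masses are not known exactly. Their poses are not given: they have to be found in the camera images.
- guide: Fixed loaf-cutting guide: wooden base board 176 x 560 x 18 mm (top 18 mm above the counter) with an open channel, 98 mm wide, along its y axis. Origin at counter height under the channel, in the plane of the blade. +y runs along the channel from the loaf's side to the stop's side (to the robot's left), +x away from the robot.
- fence_end (a point): Top far corner of the aluminium fence at the guide's +y end (guide x = 92, y = 260 mm). The fence is the channel's far wall: x = 48 to 92 mm, top 68 mm above the counter, y = -300 to 260 mm. The near wall is a low lip, x = -58 to -50 mm, top 34 mm. All heights here are above the counter.
- rail_end (a point): Top of the steel rail on the fence, at its +y end: guide x = 66, y = 256 mm, 82 mm high. The rail is 14 mm wide, starts at y = 12 mm and has three V notches, 16 mm wide and 40 mm apart, in its top.
- blade_slot (a point): Point on the board in the middle of the channel, in the blade plane (guide y = 0); axes as the guide's. Beside the channel stand two pairs of steel blade guides, 145 mm high: x = -74 to -58 and 58 to 74 mm, y = -11 to 11 mm.
- green_line (a point): Point on the board (18 mm high) in the middle of the channel on the 4 mm wide green painted line at guide y = +100 mm, where the stop's front face stands when the stop is in the middle notch. Black lines at y = +60 and +140 mm belong to the two other notches. Axes as the guide's.
- stop (a joint): Position of the length stop along the rail, m: 0 = in the middle notch (front face on the green line), growing as the stop moves away from the blade (guide +y). Travel -0.060 to +0.100; the other notches are at -0.040 and +0.040. The stop stays where it is left. It takes about 2 N to slide, about 12 N to push it out of a notch, and when let go within about 5 mm of a notch it snaps into it by itself.
- stop_roller (a joint): Height of the stop's sprung brass roller, m: about 0 when fallen into a notch, about 0.0034 when riding on top of the rail.
- stop_front (a point): Centre of the stop's front (-y) face, the white face that the loaf comes up against; in the middle of the channel, 60 mm above the counter. Axes as the guide's.
- stop_push (a point): Point on the orange push pad, the stop's rear (+y) face, 44 mm behind the front face, over the rail axis, 110 mm above the counter. The pad is 30 mm wide (guide x) and reaches from 84 to 125 mm above the counter; the rail top below it is at 82 mm.
- stop_tail: The orange push pad at the rear (+y) end of the stop (moves with it). Origin, as that of the four next parts: on the counter, under the rail axis, in the plane of the stop's front face.
- stop_face: The white facing of the stop's front: a panel 82 mm wide that hangs into the channel (28 to 98 mm above the counter) and a part 40 mm wide over the rail (86 to 122 mm).
- stop_plate: The 3 mm steel plate right behind the white facing, the same outline.
- stop_near: The near black cheek of the stop (toward the robot), 36 mm long, 4 mm thick, 70 to 122 mm above the counter. The stop is 34 mm wide over both cheeks.
- stop_far: The far black cheek of the stop, the same size.
- loaf_center (a point): Centre of the loose slim tin loaf, a firm brown block 90 mm wide (x), 220 mm long (y) and 85 mm high, about 0.5 kg, lying in the channel on the board. Its y axis is the guide's +y. About 2 to 5 N slide it.
- loaf_front (a point): Centre of the loaf's front (+y) end face, half-way up (60 mm above the counter).
- loaf_back (a point): Centre of the loaf's rear (-y) end face, half-way up: the face to push.
- jam_jar: Loose jar of red jam with a red cap, 66 mm across, 95 mm high; origin at the centre of its underside. Leave it alone.
- tape_dispenser: Loose navy blue tape dispenser, 60 x 150 mm, 90 mm high; origin at the centre of its underside. Leave it alone.
- bread_knife: Loose bread knife with a dark wooden handle lying flat along x, 325 mm long, 30 mm wide, 22 mm high; origin near its middle at counter height, blade to +x. Leave it alone.
Mind the look-alikes: they are no part of the job. There is more than one size of the part that bears loaf_center; the job needs the larger.

How it is judged:
By the outcome, as a careful person would: the job done as asked, in the order asked, and still so for the second after the job is handed in, with the robot touching nothing.
It also fails if it takes over 58 s, if anything falls off the work surface, if the arm or the gripper's body presses on something with over 40 N, if the wrist force passes 120 N, or if a joint passes its speed limit or range.

### The arm

A 7-joint arm with a two-finger parallel gripper is mounted at the origin on the work surface. World frame = base frame: x ahead of the robot, y to its left, z up, the work surface at z = 0. Lengths are in m, angles in rad, forces in N, time in s.
With the tool pointing down it reaches from about 0.35 to 0.9 m from the base axis. Payload 8.1 kg.
Tool frame: the origin (TCP) lies midway between the tips of the shut fingers; the grasp point (between the pads) lies 19 mm behind it; z points along the fingers, y is the line along which they close (so a half turn about z gives the same grasp; the last joint's range is limited). The gripper opens to 92 mm and grips with 3 to 60 N. Pads are 19 mm wide; open, the fingers measure 130 mm over their backs; the gripper's body (75 mm by 190 mm) begins 47 mm behind the grasp point.
Start: joints at [-1.428, 0.434, 0.025, 1.573, -0.012, 1.134, -0.075], TCP at [0.152, 0.606, 0.227] pointing down, gripper open.
Joint ranges: [-2.62, 2.62], [-0.44, 2.09], [-1.27, 1.32], [0.08, 2.57], [-1.32, 4.46], [0.12, 2], [-2.74, 2.74]. Speed limits (rad/s): [2.22, 2.22, 3.01, 3.01, 3.14, 3.14, 3.14].

### API

Orientations are given as a rotation vector (axis times angle).
In Python, from cell import arm gives the robot as it stands.
- The arm moves only by the tool arm_command, never from a script. Its arguments are lists of equal length, an entry for each row: "dp": the shift along the tool's x, y, z in units of 25 mm (1.0 is 25 mm), a list of three; "angular": the turn, a rotation vector about the tool's x, y, z in units of 0.15 rad (1.0 is 0.15 rad), a list of three; "claw": the opening, from 0 (shut) to 1 (fully open). In form: {"dp": [[x, y, z], ...], "angular": [[rx, ry, rz], ...], "claw": [claw, ...]}. A call has 1 to 10 rows; each row shifts and turns the commanded pose from where the row before left it, along the tool's axes as they then stand; what a row does not reach is not made up. A row lasts 1/10 s, in which the tool goes at most 50 mm and 8.59 degrees, less where a joint would pass 70% of its speed; a pose out of reach is approached as far as the arm can. A call with a number of a shift or a turn outside -1 to 1 is refused whole. A call with a gripper value outside its range is refused whole. The fingers move at their own pace and stop on an object; "force" is the grip in N (left out, the last holds). Time passes only in rows, so rows that do not move let the fingers close. It gives the time, the measured TCP pose, the force, the opening and the grip force at its end, in the units of the state.
- arm.observe(): the state, without advancing time (a new reading comes with each control period).
- arm.get_image(name): name is "side" or "top" or "wrist"; returns a dict with "frame" (384x512x3 uint8, red, green, blue), "z_map" (384x512 float32, m along the optical axis (not along the pixel's ray), 0 where there is no reading), "K" (3x3 intrinsics, pixels), "R" (3x3) and "t" (3): a world point X has camera coordinates R X + t. Camera axes: x right, y down, z forward; pixel columns grow to the right and rows downward; lengths in m; the calibration is good to about 2 mm. A picture is of the moment at which its call begins.
- arm.sign_off(): hands the job in; it is judged then, once.
The state is a dict: "clock": time; "joints": joint angles; "dq": joint speeds; "joint_efforts": joint torques, N m; "position": TCP position; "ee_rot": TCP orientation; "force": force on the tool from outside, world axes, zero at the start; "ft_torque": the same for the moment, N m; "width": opening from 0.0 (shut) to 1.0 (fully open); "gripper_force": force on a finger pad.
Only numpy, scipy, OpenCV 4.12 (cv2) and the standard library are available. Lean on these libraries where they do the work, as an engineer would, in place of code of your own. Each camera call takes 0.05 s, during which the arm holds its last target. There are 200 camera calls.

## Working session

There is one attempt and no reset: what is moved stays moved. The work goes in short steps, Python scripts to look and compute and a tool call to move; the robot and the scene stay as the last step left them, time stands still between calls to the robot, and variables do not carry over. Pictures are saved under pics/ and viewed, at most 10 in all, crops included, and the job is handed in when it is done.

Besides the shell and the picture viewer there is one more tool, called after "Request:" by a JSON object that holds its "op" and its "data". arm_command: Moves the arm, as the interface text tells. Its arguments: {"type":"object","properties":{"dp":{"type":"array","items":{"type":"array","items":{"type":"number"}}},"angular":{"type":"array","items":{"type":"array","items":{"type":"number"}}},"claw":{"type":"array","items":{"type":"number"}},"force":{"type":"number"}},"required":["dp","angular","claw"]}

```bash
mkdir -p pics; ls
cat > h.py <<'E'
import numpy as np,cv2
from cell import arm
def grab(n):
    d=arm.get_image(n); np.savez(f'pics/{n}.npz',**d); return d
def cloud(d):
    z=d['z_map']; v,u=np.mgrid[:z.shape[0],:z.shape[1]]
    K=d['K']; c=np.stack([(u-K[0,2])/K[0,0]*z,(v-K[1,2])/K[1,1]*z,z],-1)
    P=(c-d['t'])@d['R']; P[z==0]=np.nan; return P
E
python3 - <<'E'
from h import *
ims=[grab(n) for n in('top','side')]
for n,d in zip(('top','side'),ims): cv2.imwrite(f'pics/{n}0.png',cv2.resize(d['frame'][...,::-1],(768,576)))
print(arm.observe())
for d in ims: print(d['K'],-d['R'].T@d['t'])
E
```

```text
pics
{'clock': 0.1, 'joints': array([-1.42763686,  0.43517986,  0.02498204,  1.57400414, -0.01157844,
        1.13401686, -0.07508536]), 'dq': array([-3.20971847e-04,  1.26523061e-03, -5.00609207e-05, -3.87028912e-03,
       -6.80411076e-04, -4.52578880e-04, -1.44588245e-04]), 'joint_efforts': array([ 3.87670661e-03, -6.69121671e+01,  9.88418944e-01, -3.15144897e+01,
       -6.04130630e-02,  3.74724611e-02,  5.49177821e-05]), 'position': array([0.15200868, 0.60575263, 0.22600783]), 'ee_rot': array([-3.85147392e-01, -3.11787010e+00,  2.29881621e-03]), 'force': array([ 0.17924889, -0.37465254, -0.3760072 ]), 'ft_torque': array([-0.01724732, -0.02676413, -0.0024203 ]), 'gripper_force': 0.0, 'width': 0.9996286496416987}
[[473.0285984    0.         258.69827066]
 [  0.         473.0285984  181.51595505]
 [  0.           0.           1.        ]] [ 0.24195862 -0.10713865  1.57634282]
[[472.92126766   0.         254.27881364]
 [  0.         472.92126766 190.45581421]
 [  0.           0.           1.        ]] [0.6158415  1.13717187 0.98755663]
```

View pics/top0.png

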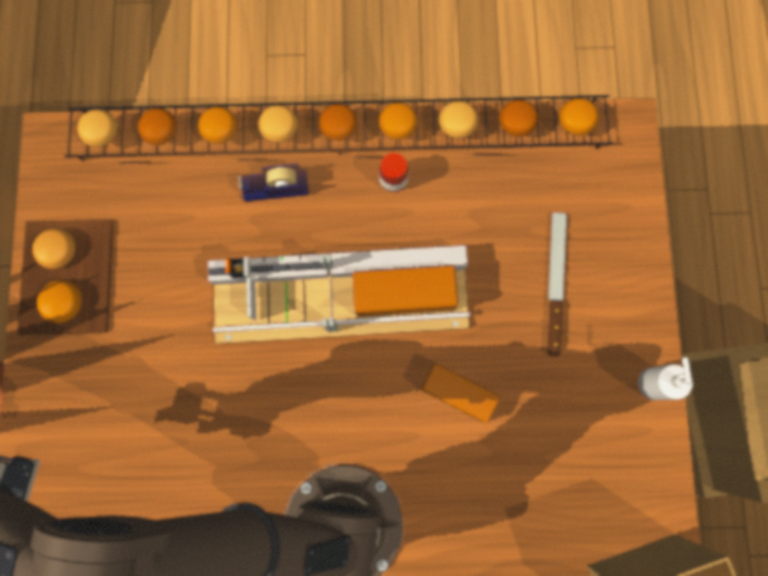

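View pics/side0.png

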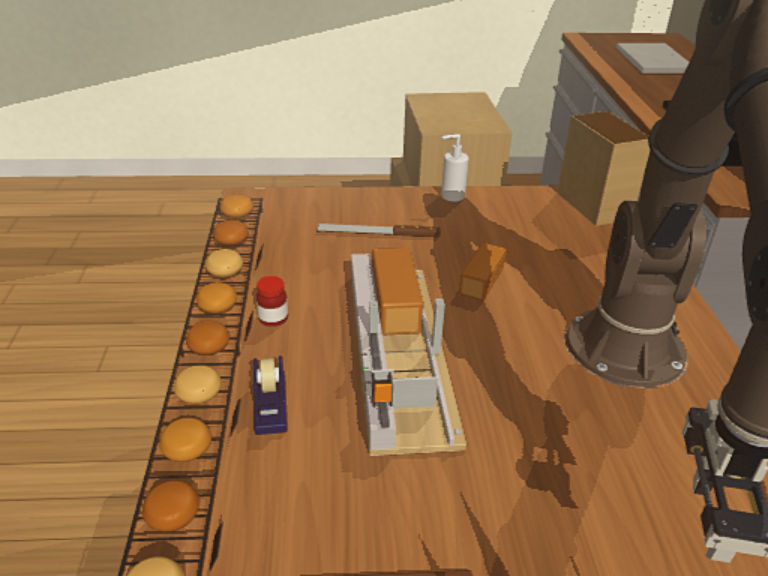

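The top view shows the guide centred near (340,290). The stop is at about (245,285), left of the green line at (287,300). The large loaf is at (405,290), with the small look-alike at (460,392). The side view shows the orange pad at (382,392), facing +y.

Run:
```python
from h import *
d=np.load('pics/top.npz'); P=cloud(d); hsv=cv2.cvtColor(d['frame'],cv2.COLOR_RGB2HSV)
u,v=np.meshgrid(np.arange(512),np.arange(384)); roi=(u>130)&(u<330)&(v>150)&(v<235)
H,S,V=cv2.split(hsv); z=P[...,2]
def rect(m,n):
    q=P[m&roi][:,:2]; r=cv2.minAreaRect((q*1000).astype(np.float32)); print(n,len(q),np.round(r[0],1),np.round(r[1],1),round(r[2],2),'z',np.nanmedian(z[m&roi]).round(4)); return q
L=rect((z>.094)&(z<.112)&(S>150)&(u>225),'loaf')
F=rect((z>.058)&(z<.078)&(S<60)&(u>225)&(v<190),'fence')
G=rect((H>45)&(H<85)&(S>80)&(z<.035),'green')
T=rect((z>.105)&(z<.135)&(u<190),'stoptop')
O=rect((z>.105)&(z<.135)&(S>150)&(u<190),'pad')
W=rect((z>.085)&(z<.105)&(S<80)&(u<190),'facetop')
B=rect((z>.010)&(z<.026)&(S>50),'board')
lp=rect((z>.029)&(z<.04)&(v>205)&(u>150)&(S<80),'lip')
for n,q in(('fence',F),('lip',lp),('green',G),('pad',O),('face',W),('loaf',L)):
    vx=cv2.fitLine((q*1000).astype(np.float32),cv2.DIST_HUBER,0,.01,.01).ravel(); print(n,'dir',np.degrees(np.arctan2(vx[1],vx[0])).round(2),'c',vx[2:],)
s=np.load('pics/side.npz'); PS=cloud(s); h=cv2.cvtColor(s['frame'],cv2.COLOR_RGB2HSV)
m=np.zeros(h.shape[:2],bool); m[245:275,243:266]=1
m&=(h[...,1]>150)&(h[...,0]<20)&(h[...,2]>150)
q=PS[m]; print('side pad',len(q),np.nanmedian(q,0),np.nanpercentile(q,[5,95],axis=0))
m=np.zeros(h.shape[:2],bool); m[249:272,264:290]=1
q=PS[m]; print('side plate rear',np.nanmedian(q,0),np.nanpercentile(q,[5,95],axis=0))
```

```text
loaf 1868 [ 487.9 -141.2] [ 88.5 219.7] 2.47 z 0.1031
fence 1011 [ 558.5 -138.3] [ 44.1 276.4] 2.14 z 0.0687
green 0 [0. 0.] [0. 0.] 0.0 z nan
stoptop 131 [507.2 209.5] [106.6  45. ] 2.01 z 0.1208
pad 38 [548.  227.7] [20.6 37.5] 56.33 z 0.1211
facetop 139 [526.9 203.2] [128.3 127.6] 55.36 z 0.0934
board 4012 [511.5 -17.9] [649.9 274.1] 87.22 z 0.0183
lip 358 [429.8 -15.8] [ 10.8 528.4] 2.0 z 0.0342
fence dir -87.85 c [ 560.14636 -138.24731]
lip dir -87.88 c [430.0468   -18.451141]
  return np.nanmean(a, axis, out=out, keepdims=keepdims)
Traceback (most recent call last):
cv2.error: OpenCV(4.12.0) /io/opencv/modules/imgproc/src/linefit.cpp:50: error: (-215:Assertion failed) count > 0 in function 'fitLine2D_wods'
```

Run:
```python
from h import *
d=np.load('pics/top.npz'); P=cloud(d); f=d['frame'].astype(int); z=P[...,2]
H,S,V=cv2.split(cv2.cvtColor(d['frame'],cv2.COLOR_RGB2HSV))
u,v=np.meshgrid(np.arange(512),np.arange(384)); roi=(u>130)&(u<330)&(v>150)&(v<235)
a=np.radians(2.12); ex=np.array([np.cos(a),np.sin(a)]); ey=np.array([-np.sin(a),np.cos(a)])
fe=np.array([.5585,-.1383]) # fence rect centre
# y end: fence -y end = c - 138.2mm along ey -> guide y -300 ; x: fence centre 70
O=fe-.1382*ey+.300*ey-.070*ex; print('origin (fence)',O)
lp=np.array([.4298,-.0158]); print('origin (lip)',lp+.054*ex)
g=lambda q:np.c_[(q[:,:2]-O)@ex,(q[:,:2]-O)@ey,q[:,2]]*1000
def rep(n,q): q=q[~np.isnan(q[:,0])]; print(n,len(q),'med',np.round(np.median(g(q),0),1),'5-95',np.round(np.percentile(g(q),[3,97],axis=0),1).tolist())
m=roi&(f[...,1]>f[...,0]+5)&(f[...,1]>f[...,2]+20); rep('green',P[m])
rep('loaf',P[roi&(z>.094)&(z<.112)&(S>150)&(u>225)])
rep('stop top',P[roi&(z>.112)&(z<.135)&(u<190)])
rep('panel top',P[roi&(z>.088)&(z<.105)&(u<175)&(v>182)])
rep('blade guides',P[roi&(z>.13)&(z<.16)])
s=np.load('pics/side.npz'); PS=cloud(s); h=cv2.cvtColor(s['frame'],cv2.COLOR_RGB2HSV)
m=np.zeros(h.shape[:2],bool); m[245:275,243:266]=1
rep('side pad',PS[m&(h[...,1]>150)&(h[...,0]<20)&(h[...,2]>150)])
m[:]=0; m[253:268,268:286]=1; rep('side plate rear',PS[m])
o=arm.observe(); from scipy.spatial.transform import Rotation as R
print(R.from_rotvec(o['ee_rot']).as_matrix().round(3))
print('yaw',a,'pts',[O+ex*x+ey*y for x,y in((0,0),(.066,.144))])
```

```text
origin (fence) [0.48256252 0.02079978]
origin (lip) [ 0.48376304 -0.0138024 ]
green 40 med [  5.2 100.1  20.2] 5-95 [[-39.8, 97.3, 12.5], [90.2, 102.7, 73.4]]
loaf 1868 med [  -1.7 -161.5  103.1] 5-95 [[-41.8, -263.9, 96.7], [39.8, -59.4, 109.4]]
stop top 100 med [ 66.2 188.2 121.8] 5-95 [[48.4, 165.6, 113.1], [84.2, 210.0, 130.4]]
panel top 73 med [ 18.2 169.1  97.4] 5-95 [[-34.0, 165.6, 88.3], [50.6, 199.7, 102.5]]
blade guides 72 med [ 54.9   3.3 145.2] 5-95 [[-73.6, -9.2, 131.4], [72.8, 204.9, 149.3]]
side pad 132 med [ 67.1 209.8 107.8] 5-95 [[53.6, 207.0, 86.6], [80.3, 213.0, 126.7]]
side plate rear 268 med [  2.9 171.9  71.8] 5-95 [[-20.5, 168.2, 45.2], [26.6, 175.3, 98.5]]
[[-0.97   0.243 -0.   ]
 [ 0.243  0.97  -0.001]
 [-0.    -0.001 -1.   ]]
yaw 0.03700098014227979 pts [array([0.48256252, 0.02079978]), array([0.54319042, 0.16714272])]
```

Request:
{"op": "arm_command", "data": {"dp": [[0,0,0],[0,0,0],[0,0,0],[0,0,0],[0,0,0],[0,0,0],[0,0,0],[0,0,0],[0,0,0],[0,0,0]], "angular": [[0,0,0.955],[0,0,0.955],[0,0,0.955],[0,0,0.955],[0,0,0.955],[0,0,0.955],[0,0,0.955],[0,0,0.955],[0,0,0.955],[0,0,0]], "claw": [0,0,0,0,0,0,0,0,0,0]}}

```text
clock: 1.1
position: [0.1519, 0.606, 0.2263]
ee_rot: [2.183, 2.258, -0.001]
force: [-0.3, -0.4, -0.6]
width: 0.179
gripper_force: 0.0
```

```bash
cat >> h.py <<'E'
from scipy.spatial.transform import Rotation as Ro
a=.037; O=np.array([.4826,.0208,0]); G=np.array([[np.cos(a),-np.sin(a),0],[np.sin(a),np.cos(a),0],[0,0,1]])
def st(target=None):
    o=arm.observe(); R=Ro.from_rotvec(o['ee_rot']).as_matrix(); p=o['position']
    print('t',round(o['clock'],2),'guide mm',(G.T@(p-O)*1000).round(1),'F',(G.T@o['force']).round(2),'w',round(o['width'],3))
    print('rot err (tool, units)',(Ro.from_matrix(R.T@np.c_[G[:,1],G[:,0],-G[:,2]]).as_rotvec()/.15).round(2))
    if target is not None: print('dp units',(R.T@(O+G@np.array(target)/1000-p)/.025).round(2))
E
python3 -c "
from h import *
st([66,245,226])"
```

```text
t 1.1 guide mm [-308.8  597.   226.3] F [-0.27 -0.42 -0.61] w 0.179
rot err (tool, units) [ 0.    0.01 -0.02]
dp units [-14.03  15.04   0.03]
```

Request:
{"op": "arm_command", "data": {"dp": [[-0.88,0.94,0],[-0.88,0.94,0],[-0.88,0.94,0],[-0.88,0.94,0],[-0.88,0.94,0],[-0.88,0.94,0],[-0.88,0.94,0],[-0.88,0.94,0],[-0.88,0.94,0],[-0.88,0.94,0]], "angular": [[0,0,0],[0,0,0],[0,0,0],[0,0,0],[0,0,0],[0,0,0],[0,0,0],[0,0,0],[0,0,0],[0,0,0]], "claw": [0,0,0,0,0,0,0,0,0,0]}}

```text
clock: 2.1
position: [0.3956, 0.3937, 0.2266]
ee_rot: [2.176, 2.266, -0.0]
force: [0.3, 0.2, 0.7]
width: 0.005
gripper_force: 0.0
```

Request:
{"op": "arm_command", "data": {"dp": [[-0.88,0.94,0],[-0.88,0.94,0],[-0.88,0.94,0],[-0.88,0.94,0],[-0.88,0.94,0],[-0.88,0.94,0],[0,0,0],[0,0,0]], "angular": [[0,0,0],[0,0,0],[0,0,0],[0,0,0],[0,0,0],[0,0,0],[0,0,0],[0,0,0]], "claw": [0,0,0,0,0,0,0,0]}}

```text
clock: 2.9
position: [0.5407, 0.2671, 0.2264]
ee_rot: [-2.18, -2.262, 0.001]
force: [-0.0, 0.1, -0.4]
width: 0.005
gripper_force: 0.0
```

```bash
python3 -c "
from h import *
st([66,245,103])
d=grab('wrist'); cv2.imwrite('pics/w1.png',d['frame'][...,::-1])"
```

```text
t 2.9 guide mm [ 67.1 243.9 226.4] F [-0.01  0.13 -0.43] w 0.005
rot err (tool, units) [-0.  0.  0.]
dp units [ 0.04 -0.04  4.94]
```

View pics/w1.png

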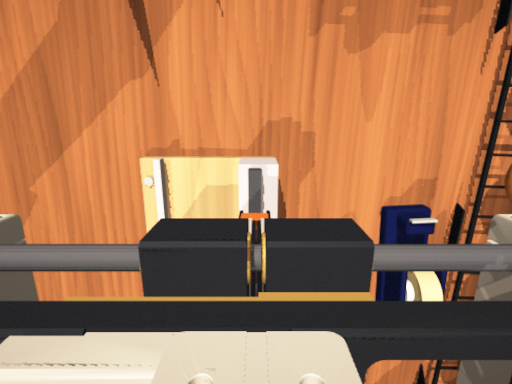

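The wrist view shows the rail (column 256) in line with the shut fingers, and the tape dispenser at (410,250), clear of them. Next I go down behind the pad.

Request:
{"op": "arm_command", "data": {"dp": [[0,0,0.8],[0,0,0.8],[0,0,0.8],[0,0,0.8],[0,0,0.8],[0,0,0.8],[0,0,0.1],[0,0,0]], "angular": [[0,0,0],[0,0,0],[0,0,0],[0,0,0],[0,0,0],[0,0,0],[0,0,0],[0,0,0]], "claw": [0,0,0,0,0,0,0,0]}}

```text
clock: 3.75
position: [0.5395, 0.2687, 0.1041]
ee_rot: [-2.178, -2.263, 0.002]
force: [-0.2, -0.3, 0.7]
width: 0.003
gripper_force: 0.0
```

Request:
{"op": "arm_command", "data": {"dp": [[-0.3,0,0],[-0.3,0,0],[-0.2,0,0],[-0.2,0,0],[-0.2,0,0],[-0.2,0,0],[-0.2,0,0],[0,0,0]], "angular": [[0,0,0],[0,0,0],[0,0,0],[0,0,0],[0,0,0],[0,0,0],[0,0,0],[0,0,0]], "claw": [0,0,0,0,0,0,0,0]}}

```text
clock: 4.55
position: [0.5422, 0.2293, 0.105]
ee_rot: [-2.18, -2.261, -0.004]
force: [-0.5, 2.9, 3.0]
width: 0.005
gripper_force: 1.7
```

```bash
cat >> h.py <<'E'
def stop():
    s=grab('side'); PS=cloud(s); h=cv2.cvtColor(s['frame'],cv2.COLOR_RGB2HSV)
    q=(PS-O)@G*1000
    w=(q[...,0]>-35)&(q[...,0]<35)&(q[...,2]>45)&(q[...,2]<92)&(q[...,1]>40)&(q[...,1]<230)&(h[...,1]<80)
    print('plate rear y',len(q[w]),np.median(q[w],0).round(1),'front ~ rear-5.9 (start 166/171.9)')
    return s
E
python3 -c "
from h import *
st(); stop()"
```

```text
t 4.55 guide mm [ 67.3 206.2 105. ] F [-0.41  2.96  3.04] w 0.005
rot err (tool, units) [ 0.01 -0.02 -0.  ]
plate rear y 301 [  0.  156.8  69. ] front ~ rear-5.9 (start 166/171.9)
```

Request:
{"op": "arm_command", "data": {"dp": [[-0.12,0,0],[-0.12,0,0],[-0.12,0,0],[-0.12,0,0],[-0.12,0,0],[-0.12,0,0],[-0.12,0,0],[-0.12,0,0],[-0.12,0,0],[0,0,0]], "angular": [[0,0,0],[0,0,0],[0,0,0],[0,0,0],[0,0,0],[0,0,0],[0,0,0],[0,0,0],[0,0,0],[0,0,0]], "claw": [0,0,0,0,0,0,0,0,0,0]}}

```text
clock: 5.6
position: [0.5431, 0.2031, 0.1048]
ee_rot: [-2.179, -2.262, -0.004]
force: [-0.4, 7.3, 3.0]
width: 0.009
gripper_force: 3.4
```

```bash
python3 -c "
from h import *
st([66,163,104]); stop()"
```

```text
t 5.6 guide mm [ 67.2 179.9 104.8] F [-0.11  7.32  3.04] w 0.009
rot err (tool, units) [ 0.01 -0.02  0.  ]
dp units [-0.68 -0.05  0.03]
plate rear y 297 [  1.3 131.   70.3] front ~ rear-5.9 (start 166/171.9)
```

Request:
{"op": "arm_command", "data": {"dp": [[-0.1,0,0],[-0.1,0,0],[-0.1,0,0],[-0.1,0,0],[-0.1,0,0],[0,0,0]], "angular": [[0,0,0],[0,0,0],[0,0,0],[0,0,0],[0,0,0],[0,0,0]], "claw": [0,0,0,0,0,0]}}

```text
clock: 6.25
position: [0.5434, 0.1879, 0.1044]
ee_rot: [2.182, 2.26, 0.0]
force: [-0.6, 0.0, 0.5]
width: 0.002
gripper_force: 0.5
```

```bash
python3 -c "
from h import *
st([66,158,104]); stop()"
```

```text
t 6.25 guide mm [ 67.  164.8 104.4] F [-0.63  0.02  0.47] w 0.002
rot err (tool, units) [ 0.    0.   -0.01]
dp units [-0.27 -0.04  0.02]
plate rear y 297 [-1.000e-01  1.157e+02  6.800e+01] front ~ rear-5.9 (start 166/171.9)
```

Request:
{"op": "arm_command", "data": {"dp": [[-0.08,0,0],[-0.08,0,0],[-0.08,0,0],[0,0,0],[0,0,0]], "angular": [[0,0,0],[0,0,0],[0,0,0],[0,0,0],[0,0,0]], "claw": [0,0,0,0,0]}}

```text
clock: 6.8
position: [0.5433, 0.1814, 0.104]
ee_rot: [2.182, 2.259, -0.002]
force: [0.0, -0.5, -0.4]
width: 0.006
gripper_force: 0.0
```

```bash
python3 -c "
from h import *
st([66,155,104]); stop()"
```

```text
t 6.8 guide mm [ 66.6 158.3 104. ] F [ 0.02 -0.52 -0.36] w 0.006
rot err (tool, units) [-0.    0.01 -0.02]
dp units [-0.13 -0.02  0.  ]
plate rear y 297 [  0.3 107.7  68.3] front ~ rear-5.9 (start 166/171.9)
```

Request:
{"op": "arm_command", "data": {"dp": [[-0.06,0,0],[-0.06,0,0],[0,0,0],[0,0,0]], "angular": [[0,0,0],[0,0,0],[0,0,0],[0,0,0]], "claw": [0,0,0,0]}}

```text
clock: 7.25
position: [0.5436, 0.1792, 0.1042]
ee_rot: [2.182, 2.26, -0.0]
force: [0.0, 0.4, -0.7]
width: 0.004
gripper_force: 0.0
```

```bash
python3 -c "
from h import *
st([66,155,104]); stop()"
```

```text
t 7.25 guide mm [ 66.8 156.1 104.2] F [ 0.04  0.43 -0.68] w 0.004
rot err (tool, units) [-0.    0.   -0.01]
dp units [-0.04 -0.03  0.01]
plate rear y 291 [  0.2 106.3  68.2] front ~ rear-5.9 (start 166/171.9)
```

Request:
{"op": "arm_command", "data": {"dp": [[0.6,0,0],[0.6,0,0],[0,0,-0.9],[0,0,-0.9],[0,0,-0.9],[0,0,-0.9],[0,0,-0.9],[0,0,-0.9],[0,0,0]], "angular": [[0,0,0],[0,0,0],[0,0,0],[0,0,0],[0,0,0],[0,0,0],[0,0,0],[0,0,0],[0,0,0]], "claw": [0,0,0,0,0,0,0,0,0]}}

```text
clock: 8.2
position: [0.5438, 0.2118, 0.2423]
ee_rot: [2.179, 2.262, 0.008]
force: [0.1, 0.3, -0.8]
width: 0.006
gripper_force: 0.0
```

```bash
python3 -c "
from h import *
st([-1,-310,237]); s=stop()
cv2.imwrite('pics/s2.png',cv2.resize(s['frame'][150:320,200:330,::-1],None,fx=4.5,fy=3.5*4.5/4.5,interpolation=3)[:595])"
```

```text
t 8.2 guide mm [ 68.3 188.6 242.3] F [ 0.14  0.26 -0.83] w 0.006
rot err (tool, units) [ 0.03 -0.02  0.  ]
dp units [-19.94  -2.78   0.15]
plate rear y 292 [  0.4 106.6  68.5] front ~ rear-5.9 (start 166/171.9)
```

View pics/s2.png

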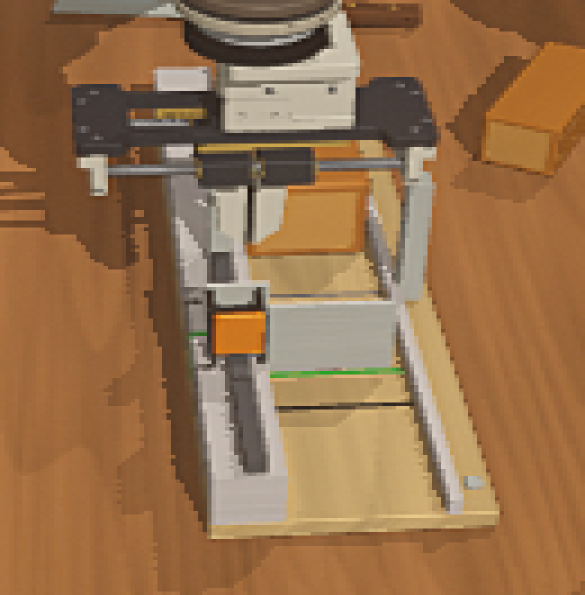

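The side crop shows the green line (270–400, 372) right at the plate's foot, and the stop didn't move when I backed off, so it is seated. Now to the back of the loaf.

Request:
{"op": "arm_command", "data": {"dp": [[-1,-0.14,0],[-1,-0.14,0],[-1,-0.14,0],[-1,-0.14,0],[-1,-0.14,0],[-1,-0.14,0],[-1,-0.14,0],[-1,-0.14,0],[-1,-0.14,0],[-1,-0.14,0]], "angular": [[0,0,0],[0,0,0],[0,0,0],[0,0,0],[0,0,0],[0,0,0],[0,0,0],[0,0,0],[0,0,0],[0,0,0]], "claw": [0,0,0,0,0,0,0,0,0,0]}}

```text
clock: 9.25
position: [0.516, -0.0415, 0.2383]
ee_rot: [-2.179, -2.261, 0.002]
force: [0.4, -0.6, 0.1]
width: 0.001
gripper_force: 0.0
```

Request:
{"op": "arm_command", "data": {"dp": [[-1,-0.14,0],[-1,-0.14,0],[-1,-0.14,0],[-1,-0.14,0],[-1,-0.14,0],[-1,-0.14,0],[-1,-0.14,0],[-1,-0.14,0],[-1,-0.14,0],[-1,-0.14,0]], "angular": [[0,0,0],[0,0,0],[0,0,0],[0,0,0],[0,0,0],[0,0,0],[0,0,0],[0,0,0],[0,0,0],[0,0,0]], "claw": [0,0,0,0,0,0,0,0,0,0]}}

```text
clock: 10.25
position: [0.4906, -0.2926, 0.2381]
ee_rot: [-2.179, -2.261, 0.001]
force: [-0.0, -0.0, 0.5]
width: 0.008
gripper_force: 0.0
```

Request:
{"op": "arm_command", "data": {"dp": [[0,0,0],[0,0,0],[0,0,0]], "angular": [[0,0,0],[0,0,0],[0,0,0]], "claw": [0,0,0]}}

```text
clock: 10.55
position: [0.4908, -0.2911, 0.2385]
ee_rot: [-2.179, -2.261, -0.0]
force: [0.5, 0.6, 0.5]
width: 0.004
gripper_force: 0.0
```

```bash
python3 -c "
from h import *
st([-1,-310,60])"
```

```text
t 10.55 guide mm [  -3.3 -312.   238.5] F [0.56 0.57 0.55] w 0.004
rot err (tool, units) [-0.01 -0.01  0.  ]
dp units [0.07 0.1  7.14]
```

Request:
{"op": "arm_command", "data": {"dp": [[0,0.1,0.9],[0,0,0.9],[0,0,0.9],[0,0,0.9],[0,0,0.9],[0,0,0.9],[0,0,0.9],[0,0,0.9],[0,0,0.25],[0,0,0]], "angular": [[0,0,0],[0,0,0],[0,0,0],[0,0,0],[0,0,0],[0,0,0],[0,0,0],[0,0,0],[0,0,0],[0,0,0]], "claw": [0,0,0,0,0,0,0,0,0,0]}}

```text
clock: 11.55
position: [0.4927, -0.2914, 0.0523]
ee_rot: [-2.179, -2.261, 0.0]
force: [0.1, -0.8, -0.0]
width: 0.005
gripper_force: 0.0
```

Request:
{"op": "arm_command", "data": {"dp": [[0.3,0,0],[0.3,0,0],[0.2,0,0],[0.2,0,0],[0.2,0,0],[0.2,0,0],[0.2,0,0],[0.2,0,0],[0.2,0,0],[0,0,0]], "angular": [[0,0,0],[0,0,0],[0,0,0],[0,0,0],[0,0,0],[0,0,0],[0,0,0],[0,0,0],[0,0,0],[0,0,0]], "claw": [0,0,0,0,0,0,0,0,0,0]}}

```text
clock: 12.55
position: [0.4914, -0.2422, 0.0531]
ee_rot: [2.181, 2.261, 0.001]
force: [0.5, -2.8, 1.4]
width: 0.004
gripper_force: 1.1
```

```bash
cat >> h.py <<'E'
def loaf():
    d=grab('top'); q=(cloud(d)-O)@G*1000; S=cv2.cvtColor(d['frame'],cv2.COLOR_RGB2HSV)[...,1]
    m=(q[...,2]>96)&(q[...,2]<111)&(S>150)&(abs(q[...,0])<48)&(q[...,1]<110)&(q[...,1]>-290)
    print('loaf top y',np.percentile(q[m],[1,50,99],axis=0).round(1).tolist())
    return d
E
python3 -c "
from h import *
st(); loaf()"
```

```text
t 12.55 guide mm [  -0.9 -263.2   53.1] F [ 0.42 -2.77  1.44] w 0.004
rot err (tool, units) [ 0.   -0.   -0.01]
loaf top y [[-17.8, -123.1, 97.0], [21.7, -63.9, 103.4], [43.1, -33.4, 109.9]]
```

Request:
{"op": "arm_command", "data": {"dp": [[0.2,0,0],[0.3,0,0],[0.3,0,0],[0.3,0,0],[0.3,0,0],[0.3,0,0],[0.3,0,0],[0.3,0,0],[0.3,0,0],[0.2,0,0]], "angular": [[0,0,0],[0,0,0],[0,0,0],[0,0,0],[0,0,0],[0,0,0],[0,0,0],[0,0,0],[0,0,0],[0,0,0]], "claw": [0,0,0,0,0,0,0,0,0,0]}}

```text
clock: 13.6
position: [0.4886, -0.1719, 0.053]
ee_rot: [-2.181, -2.261, -0.0]
force: [0.1, -5.0, 2.7]
width: -0.0
gripper_force: 2.3
```

Request:
{"op": "arm_command", "data": {"dp": [[0.2,0,0],[0.2,0,0],[0.2,0,0],[0.2,0,0],[0.2,0,0],[0.2,0,0],[0.2,0,0],[0.2,0,0],[0.1,0,0],[0,0,0]], "angular": [[0,0,0],[0,0,0],[0,0,0],[0,0,0],[0,0,0],[0,0,0],[0,0,0],[0,0,0],[0,0,0],[0,0,0]], "claw": [0,0,0,0,0,0,0,0,0,0]}}

```text
clock: 14.6
position: [0.487, -0.1293, 0.0528]
ee_rot: [-2.18, -2.261, -0.0]
force: [1.1, -1.7, 1.5]
width: 0.001
gripper_force: 0.8
```

```bash
python3 -c "
from h import *
st([-1,-130,52]); stop(); loaf()"
```

```text
t 14.6 guide mm [  -1.2 -150.2   52.8] F [ 1.04 -1.7   1.52] w 0.001
rot err (tool, units) [-0.   -0.01 -0.  ]
dp units [0.81 0.01 0.03]
plate rear y 287 [-1.000e-01  1.062e+02  6.820e+01] front ~ rear-5.9 (start 166/171.9)
loaf top y [[-30.7, -25.9, 96.4], [19.9, 48.3, 103.3], [43.1, 79.5, 110.4]]
```

Request:
{"op": "arm_command", "data": {"dp": [[0.1,0,0],[0.1,0,0],[0.1,0,0],[0.1,0,0],[0.1,0,0],[0.1,0,0],[0.05,0,0],[0,0,0]], "angular": [[0,0,0],[0,0,0],[0,0,0],[0,0,0],[0,0,0],[0,0,0],[0,0,0],[0,0,0]], "claw": [0,0,0,0,0,0,0,0]}}

```text
clock: 15.5
position: [0.4865, -0.1135, 0.053]
ee_rot: [-2.181, -2.261, -0.0]
force: [-0.1, -0.6, 0.0]
width: 0.004
gripper_force: 0.0
```

Request:
{"op": "arm_command", "data": {"dp": [[0.04,0,0],[0.04,0,0],[0,0,0]], "angular": [[0,0,0],[0,0,0],[0,0,0]], "claw": [0,0,0]}}

```text
clock: 15.8
position: [0.4865, -0.1121, 0.053]
ee_rot: [2.181, 2.261, 0.0]
force: [0.2, -2.6, -0.8]
width: 0.002
gripper_force: 0.9
```

```bash
python3 -c "
from h import *
st([-1,-130,52]); stop(); loaf()"
```

```text
t 15.8 guide mm [  -1. -133.   53.] F [ 0.12 -2.57 -0.79] w 0.002
rot err (tool, units) [ 0.    0.   -0.01]
dp units [0.12 0.   0.04]
plate rear y 295 [  0.2 106.6  69.3] front ~ rear-5.9 (start 166/171.9)
loaf top y [[-30.0, -6.9, 96.9], [20.5, 64.3, 103.6], [43.7, 93.4, 110.5]]
```

Front is near y = 96. From here I use 1 mm steps and watch the force.

Request:
{"op": "arm_command", "data": {"dp": [[0.04,0,0],[0,0,0],[0.04,0,0],[0,0,0]], "angular": [[0,0,0],[0,0,0],[0,0,0],[0,0,0]], "claw": [0,0,0,0]}}

```text
clock: 16.3
position: [0.4864, -0.11, 0.053]
ee_rot: [2.181, 2.261, 0.0]
force: [-0.3, -1.8, 0.5]
width: 0.006
gripper_force: 1.2
```

Request:
{"op": "arm_command", "data": {"dp": [[0.04,0,0],[0,0,0]], "angular": [[0,0,0],[0,0,0]], "claw": [0,0]}}

```text
clock: 16.5
position: [0.4865, -0.1095, 0.053]
ee_rot: [2.181, 2.26, -0.0]
force: [1.3, -5.6, -0.9]
width: 0.006
gripper_force: 2.3
```

Request:
{"op": "arm_command", "data": {"dp": [[0.02,0,0],[0,0,0]], "angular": [[0,0,0],[0,0,0]], "claw": [0,0]}}

```text
clock: 16.7
position: [0.4865, -0.1095, 0.0531]
ee_rot: [2.181, 2.259, -0.001]
force: [1.0, -6.5, -0.9]
width: 0.006
gripper_force: 3.2
```

```bash
python3 -c "
from h import *
st([-1,-129.5,52]); stop(); d=loaf()
cv2.imwrite('pics/t3.png',cv2.resize(d['frame'][155:230,150:280,::-1],None,fx=6,fy=6,interpolation=3))"
```

```text
t 16.7 guide mm [  -0.9 -130.3   53.1] F [ 0.72 -6.5  -0.95] w 0.006
rot err (tool, units) [ 0.    0.01 -0.01]
dp units [ 0.03 -0.    0.04]
plate rear y 284 [ -1.3 106.6  68.9] front ~ rear-5.9 (start 166/171.9)
loaf top y [[-29.2, -3.7, 97.6], [21.7, 66.7, 103.4], [44.0, 95.3, 110.5]]
```

View pics/t3.png

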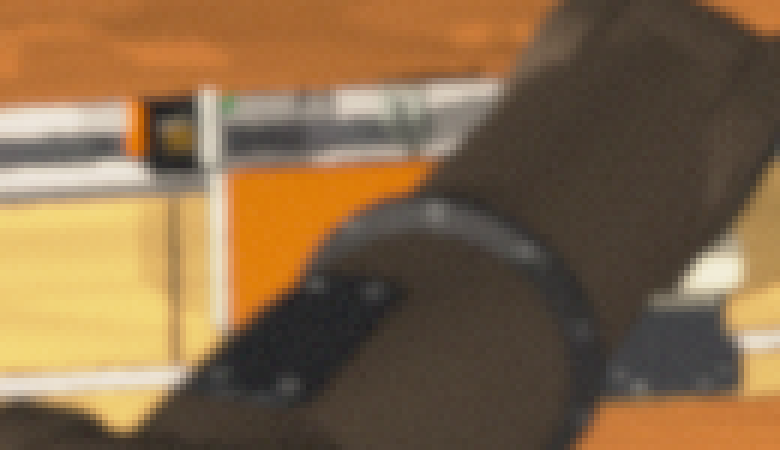

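The top crop shows the loaf's front edge (column 230) meeting the white face (column 220). One more small nudge will confirm the contact.

Request:
{"op": "arm_command", "data": {"dp": [[0.03,0,0],[0,0,0],[0,0,0]], "angular": [[0,0,0],[0,0,0],[0,0,0]], "claw": [0,0,0]}}

```text
clock: 17.1
position: [0.4865, -0.1094, 0.0531]
ee_rot: [2.182, 2.258, -0.001]
force: [1.0, -9.8, -1.3]
width: 0.005
gripper_force: 4.4
```

Force rose to 9.8 N with no movement, so the loaf is firmly against the stop. Backing off now.

Request:
{"op": "arm_command", "data": {"dp": [[-0.2,0,0],[-0.5,0,0],[-0.8,0,0],[-0.8,0,0],[0,0,-0.9],[0,0,-0.9],[0,0,-0.9],[0,0,-0.9],[0,0,-0.9],[0,0,-0.9]], "angular": [[0,0,0],[0,0,0],[0,0,0],[0,0,0],[0,0,0],[0,0,0],[0,0,0],[0,0,0],[0,0,0],[0,0,0]], "claw": [0,0,0,0,0,0,0,0,0,0]}}

```text
clock: 18.1
position: [0.488, -0.1655, 0.1889]
ee_rot: [-2.181, -2.26, -0.0]
force: [0.3, 0.0, 0.3]
width: 0.004
gripper_force: 0.0
```

Request:
{"op": "arm_command", "data": {"dp": [[-0.9,0,-0.5],[-0.9,0,-0.5],[-0.9,0,-0.5],[-0.9,0,0],[-0.9,0,0],[-0.9,0,0],[-0.9,0,0],[-0.9,0,0],[0,0,0],[0,0,0]], "angular": [[0,0,0],[0,0,0],[0,0,0],[0,0,0],[0,0,0],[0,0,0],[0,0,0],[0,0,0],[0,0,0],[0,0,0]], "claw": [0,0,0,0,0,0,0,0,0,0]}}

```text
clock: 19.1
position: [0.4942, -0.3455, 0.2252]
ee_rot: [-2.182, -2.259, -0.0]
force: [0.3, 0.6, -0.4]
width: 0.006
gripper_force: 0.0
```

```bash
python3 -c "
from h import *
st(); s=stop(); d=loaf()
cv2.imwrite('pics/t4.png',np.vstack([cv2.resize(d['frame'][155:230,150:280,::-1],(520,300),interpolation=3),cv2.resize(s['frame'][185:260,200:330,::-1],(520,300),interpolation=3)]))"
```

```text
t 19.1 guide mm [  -1.9 -366.5  225.2] F [ 0.31  0.63 -0.41] w 0.006
rot err (tool, units) [-0.   -0.01 -0.02]
plate rear y 291 [ -0.  106.2  69.3] front ~ rear-5.9 (start 166/171.9)
loaf top y [[-41.9, -116.7, 96.7], [0.2, -10.8, 103.3], [43.1, 92.9, 109.9]]
```

View pics/t4.png

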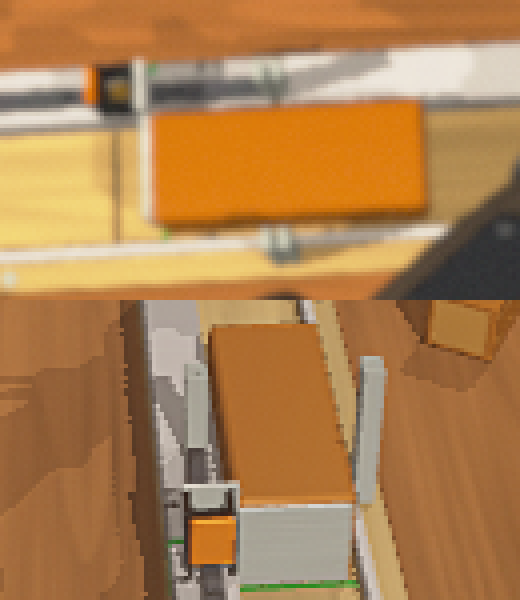

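The pictures show the loaf flush with the face (top crop, column 150). The green line is at the stop's foot (side crop, row 585), and the arm is clear.

```bash
python3 -c "
from cell import arm
print(arm.sign_off())"
```

```text
the job is handed in; nothing more can be done
None
```

The job is handed in at about 19 s: the stop is in the middle notch at the green line, the loaf rests against it, and the arm is clear; the jar, tape dispenser and knife were never approached or touched.

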